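# Bring the marked high spot of a brake disc under the gauge

## Task

The brake disc on the checking stand has its high spot dabbed with yellow paint. Push gently with one fingertip on the disc's black arms to turn it, either way round, until the yellow mark lies under the red tip of the gauge's stylus, then take the finger away with the disc at rest. Keep off the bright braking ring and the gauge, do not pinch or lift the disc, and leave the other things on the bench alone.

Things in the scene. Friction and masses are not known exactly. Their poses are not given: they have to be found in the camera images.
- stand: the fixed grey checking stand: round foot of diameter 170, column of diameter 44, bearing head of diameter 68 up to 118 above the bench. Origin: on the bench, below the vertical axis about which the disc turns.
- axis (a point): point on the disc's turning axis, at the level of the tops of the arms (138 above the bench; their undersides are at 130). The bearing drags a little: about 1.5 N sideways on the middle of an arm turns the disc, and it stops within a few mm when no longer pushed. The disc is held down only by its weight (about 17 N). A blow or pinch of over 30 N on it counts as rough.
- disc: the brake disc: a black carrier with a hub (diameter 92) and FIVE equal straight radial arms 72 degrees apart, each 14 wide and 8 thick, running out from the hub to the bright braking ring. A knurled nut on the hub, diameter 48, rises to 164 above the bench. Turns freely without stops. Origin on the axis, 130 above the bench; +z up, +x along the arm that is in line with the paint mark.
- track: the bright steel braking ring of the disc, the surface to keep fingers off: outer diameter 300, inner 236, 5 thick, top at 135 above the bench. Between arms, hub and ring are five open windows, 46 to 118 from the axis, with free space below down to 30 above the bench. Origin as the disc's.
- mark (a point): centre of the yellow paint mark on top of the braking ring, 134 from the axis; it is 16 wide along the ring and 28 long radially, and lies exactly in line with one of the five arms.
- stylus_tip (a point): the small red ball tip of the gauge's thin stylus, just above the braking ring, 134 from the axis.
- gauge: the lever gauge (white dial of diameter 34) on an upright chrome post with a magnetic base, fixed where it stands. It lies more than 165 from the axis except for the stylus, and reaches 195 above the bench; the base is 60 x 50. Origin: on the bench below the disc's axis; its +x points from the axis to the gauge.
- socket: a chrome 24 mm socket standing on its wide end, diameter 34, height 40 mm; loose on the bench, to be left alone. Origin: centre of its underside.
- marker: a white paint marker pen with a yellow cap standing upright, diameter 18, height 130 mm; loose on the bench, to be left alone. Origin: centre of its underside.
- bolt_tray: a round chrome magnetic tray with the disc bolts in it, diameter 100, height 26 mm; loose on the bench, to be left alone. Origin: centre of its underside.
- spray: a silver spray can with a red cap, upright, diameter 58, height 200 mm; loose on the bench, to be left alone. Origin: centre of its underside.
- spanner: a steel spanner lying flat, about 190 long mm; loose on the bench, to be left alone. Origin: underside, near the middle of its length.
- pad1: a dark brake pad lying flat, 95 x 40 x 11 mm; loose on the bench, to be left alone. Origin: centre of its underside.
- pad2: a second brake pad like it, 95 x 40 x 11 mm; loose on the bench, to be left alone. Origin: centre of its underside.
- caliper: a gold brake caliper lying on its side, 125 x 90 x 58 mm; loose on the bench, to be left alone. Origin: centre of its underside.

How it is judged:
By the outcome, as a careful person would: the job done as asked, in the order asked, and still so for the second after the job is handed in, with the robot touching nothing.
It also fails if it takes over 58 s, if anything falls off the work surface, if the arm or the gripper's body presses on something with over 40 N, if the wrist force passes 120 N, or if a joint passes its speed limit or range.

## Robot

A 6-joint arm with a two-finger parallel gripper is mounted at the origin on the work surface. World frame = base frame: x ahead of the robot, y to its left, z up, the work surface at z = 0. Lengths are in mm, angles in rad, forces in N, time in s.
With the tool pointing down it reaches from about 300 to 775 mm from the base axis. Payload 14.6 kg.
Tool frame: the origin (TCP) lies between the finger pads; the fingertips stand 19 mm ahead of it and the grasp point (between the pads) is the TCP; z points along the fingers, y is the line along which they close (so a half turn about z gives the same grasp; the last joint's range is limited). The gripper opens to 94 mm and grips with 3 to 60 N. Pads are 16 mm wide; open, the fingers measure 119 mm over their backs; the gripper's body (75 mm by 177 mm) begins 78 mm behind the grasp point.
Start: joints at [1.242, 0.3, 1.521, -0, 1.321, -0.067], TCP at [142.349, 531.25, 224.446] pointing down, gripper open.
Joint ranges: [-3.03, 3.03], [-0.79, 2.21], [0.23, 2.52], [-1.04, 4.18], [0, 3.07], [-2.55, 2.55]. Speed limits (rad/s): [2.22, 2.22, 2.57, 3.14, 3.14, 3.14].

## Interface

Orientations are given as [roll, pitch, yaw] about the fixed x, y, z axes, in that order (R = Rz(yaw) Ry(pitch) Rx(roll)).
In Python, from cell import monitor, imaging, job, find_in, trace gives the robot as it stands. The module is installed in compiled form; this text tells all that it offers.
- The arm moves only by the tool arm_command, never from a script. Its argument "steps" is a list of rows, each a list of 5 numbers: the opening, from 0 (shut) to 1 (fully open), then the shift along the tool's x, y, z in mm, then the turn about the tool's z in degrees. In form: [[gripper, dx, dy, dz, turn], ...]. A call has 1 to 20 rows; each row is the pose to reach, as a shift and turn from the pose commanded when the call began, along the tool's axes at that moment; what a row does not reach only later rows make up. A row lasts 1/8 s, in which the tool goes at most 62.5 mm and 10.7 degrees, less where a joint would pass 70% of its speed; a pose out of reach is approached as far as the arm can. A call with a gripper value outside its range is refused whole. The fingers move at their own pace and stop on an object; "force" is the grip in N (left out, the last holds). Time passes only in rows, so rows that repeat a pose let the fingers close. It gives the time, the measured TCP pose, the force, the opening and the grip force at its end, in the units of the state.
- monitor.read_state(): the state, without advancing time (a new reading comes with each control period).
- imaging.camera(name): name is "scene" or "top" or "wrist"; returns a dict with "img" (480x640x3 uint8, red, green, blue), "mtx" (3x3 intrinsics, pixels), "view" (4x4, takes a point from world to camera coordinates). Camera axes: x right, y down, z forward; pixel columns grow to the right and rows downward; lengths in mm; the calibration is good to about 2 mm. A picture is of the moment at which its call begins. There is no depth.
- job.sign_off(): hands the job in; it is judged then, once.
Trained networks look in a picture, given as the dict that the camera call returned (one of the last four; its "shot" number tells which), for a name from the list of things; names that differ only in an ending like _2 or _b are one class to them, and where a whole thing is asked for, a point or a joint stands for the part that bears it (a point fixed in the world has none). Each returns a list of dicts, best first, with "p" (0 to 1); they miss things now and then, are a little off and sometimes report something else, mostly with a low value. They report only what shows in the picture. A call takes as long as a camera call.
- find_in(picture, target): "rect" ([centre column, centre row, width, height] in pixels, round what is visible of it).
- trace(picture, target): "region" (480x640 bool, what is visible of it) and "rect" ([centre column, centre row, width, height] in pixels, round what is visible of it).
The state is a dict: "clock": time; "joints": joint angles; "qd": joint speeds; "effort": joint torques, N m; "eef_pos": TCP position; "eef_rot": TCP orientation; "wrist_force": force on the tool from outside, world axes, zero at the start; "moment": the same for the moment, N m; "finger_gap": finger opening in mm; "finger_force": force on a finger pad.
Only numpy, scipy, OpenCV 4.12 (cv2) and the standard library are available. Lean on these libraries where they do the work, as an engineer would, in place of code of your own. Each camera call takes 0.05 s, during which the arm holds its last target. There are 200 camera calls.

## Working session

There is one attempt and no reset: what is moved stays moved. The work goes in short steps, Python scripts to look and compute and a tool call to move; the robot and the scene stay as the last step left them, time stands still between calls to the robot, and variables do not carry over. Pictures are saved under pics/ and viewed, at most 10 in all, crops included, and the job is handed in when it is done.

Besides the shell and the picture viewer there is one more tool, called after "Emit:" by a JSON object that holds its "fn" and its "kwargs". arm_command: Moves the arm, as the interface text tells. Its arguments: {"type":"object","properties":{"steps":{"type":"array","items":{"type":"array","items":{"type":"number"}}},"force":{"type":"number"}},"required":["steps"]}

```bash
mkdir -p pics; cat > h.py <<'E'
import numpy as np,cv2
from cell import monitor,imaging,job,find_in,trace
def shot(n,f=None):
    p=imaging.camera(n)
    if f: cv2.imwrite(f'pics/{f}.png',p['img'][:,:,::-1])
    return p
def ray(p,u,v,z):
    V=np.array(p['view']);R=V[:3,:3];c=-R.T@V[:3,3]
    d=R.T@np.linalg.inv(p['mtx'])@[u,v,1]
    return c+d*(z-c[2])/d[2]
def proj(p,X):
    V=np.array(p['view']);q=np.array(p['mtx'])@(V[:3,:3]@X+V[:3,3]);return q[:2]/q[2]
E
python3 - <<'E'
from h import *
s=monitor.read_state();print(s['clock'],s['eef_pos'],s['eef_rot'],s['finger_gap'])
zs=dict(axis=138,mark=135,stylus_tip=138,disc=135,track=135,gauge=100,spray=200,marker=130,caliper=58,stand=60)
for n in ['top','scene']:
    p=shot(n,n+'1')
    for t,z in zs.items():
        for d in find_in(p,t)[:2]:
            r=d['rect'];print(n,t,round(d['p'],2),np.round(r),np.round(ray(p,r[0],r[1],z)[:2]))
E
```

```text
0.0 [142.26832711 531.03481135 223.89630337] [-3.14046743e+00 -9.08922457e-05  2.87977914e+00] 93.95533049934264
top axis 0.89 [346. 208. 121. 120.] [567. -70.]
top mark 0.71 [347. 208. 124. 115.] [570. -72.]
top stylus_tip 0.9 [317. 137.  21.  42.] [750.  16.]
top disc 0.9 [347. 208. 119. 115.] [568. -73.]
top disc 0.71 [147. 262.  53.  54.] [400. 404.]
top track 0.7 [348. 207. 125. 116.] [571. -73.]
top gauge 0.68 [319. 136.  23.  49.] [769.  12.]
top spray 0.69 [316. 137.  27.  45.] [723.  14.]
top spray 0.63 [228. 189.  35.  44.] [579. 212.]
top marker 0.52 [279. 244.  14.  20.] [468.  88.]
top caliper 0.61 [149. 261.  58.  53.] [413. 428.]
top stand 0.87 [347. 211. 119. 118.] [582. -76.]
top stand 0.19 [318. 137.  24.  44.] [782.  17.]
scene axis 0.93 [292. 241. 116.  92.] [589. -35.]
scene stylus_tip 0.71 [242. 296.  31.  72.] [781.  51.]
scene disc 0.73 [291. 236. 112.  81.] [581. -54.]
scene disc 0.68 [468. 312.  25.  54.] [385. 375.]
scene track 0.54 [472. 366.  48.  62.] [480. 477.]
scene gauge 0.74 [245. 297.  37.  76.] [765.  28.]
scene spray 0.69 [356. 324.  26.  73.] [643. 295.]
scene marker 0.66 [356. 272.  13.  39.] [513. 136.]
scene caliper 0.89 [470. 368.  48.  63.] [438. 454.]
scene stand 0.98 [292. 241. 114.  94.] [ 549. -103.]
scene stand 0.5 [244. 295.  37.  75.] [752.  -9.]
```

View pics/top1.png

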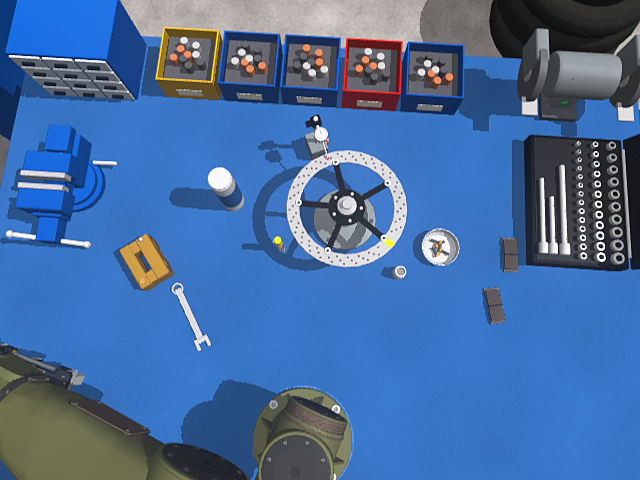

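View pics/scene1.png

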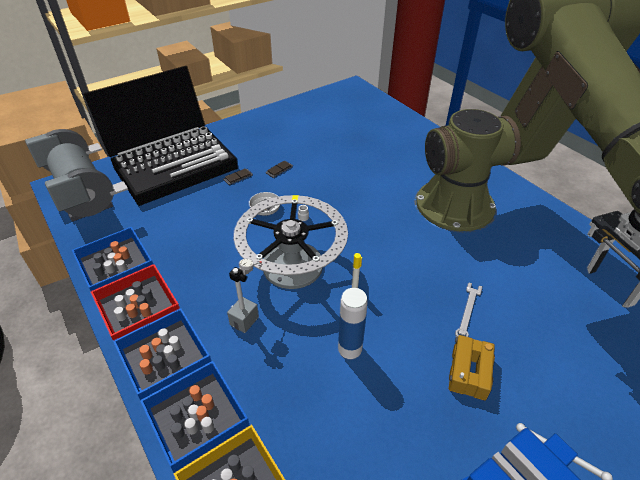

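The top view shows the disc centred near (347,208), the yellow mark at (389,243) and the red stylus tip near (326,155). The scene view shows the windows are free on the robot side. Next I'll measure these more precisely by colour and ring fit.

```bash
cat >> h.py <<'E'
def col(p,box,kind):
    h=cv2.cvtColor(p['img'],cv2.COLOR_RGB2HSV).astype(int);H,S,V=h[...,0],h[...,1],h[...,2]
    m=(abs(H-29)<8)&(S>140)&(V>120) if kind=='y' else ((H<8)|(H>172))&(S>120)&(V>90)
    k=np.zeros_like(m);x0,y0,x1,y1=box;k[y0:y1,x0:x1]=1;m&=k
    r,c=np.nonzero(m);return c.mean(),r.mean(),m.sum()
def ringfit(p,c0,g=None):
    # refine axis xy: maximise brightness contrast of ring vs. inside/outside circles
    from scipy.optimize import minimize
    hsv=cv2.GaussianBlur(cv2.cvtColor(p['img'],cv2.COLOR_RGB2HSV)[...,1],(3,3),0).astype(np.float32)
    a=np.linspace(0,2*np.pi,240)
    def f(c):
        s=0
        for r,w in [(122,1),(146,1),(153.5,-1),(112,-.7)]:
            q=np.array([proj(p,[c[0]+r*np.cos(t),c[1]+r*np.sin(t),135.]) for t in a],np.float32)
            s+=w*cv2.remap(hsv,q[:,:1].copy(),q[:,1:].copy(),cv2.INTER_LINEAR).mean()
        return s
    return minimize(f,c0,method='Nelder-Mead',options=dict(initial_simplex=np.array(c0)+[[0,0],[6,0],[0,6]],xatol=.2)).x
E
python3 - <<'E'
from h import *
p=shot('top');c=ringfit(p,[569,-72]);print('axis',c)
q=shot('scene');c2=ringfit(q,[569,-72]);print('axis scene',c2)
for n,b,k,z in [('mark',(370,225,405,260),'y',135),('sty',(310,140,340,170),'r',138)]:
    u,v,m=col(p,b,k);X=ray(p,u,v,z)[:2];d=X-c;print(n,u,v,m,X,np.hypot(*d),np.degrees(np.arctan2(d[1],d[0])))
i=cv2.resize(p['img'][130:280,250:450],(800,600),interpolation=cv2.INTER_CUBIC);cv2.imwrite('pics/c1.png',i[:,:,::-1])
E
```

```text
axis [571.66061642 -69.58977228]
axis scene [571.70612936 -70.69330298]
mark 388.88461538461536 242.34615384615384 52 [ 489.45892183 -178.71277385] 136.61972062780652 -126.99049286066939
sty 326.875 145.875 8 [727.5409037  -11.05517217] 166.50814806651348 20.581657085359126
```

View pics/c1.png

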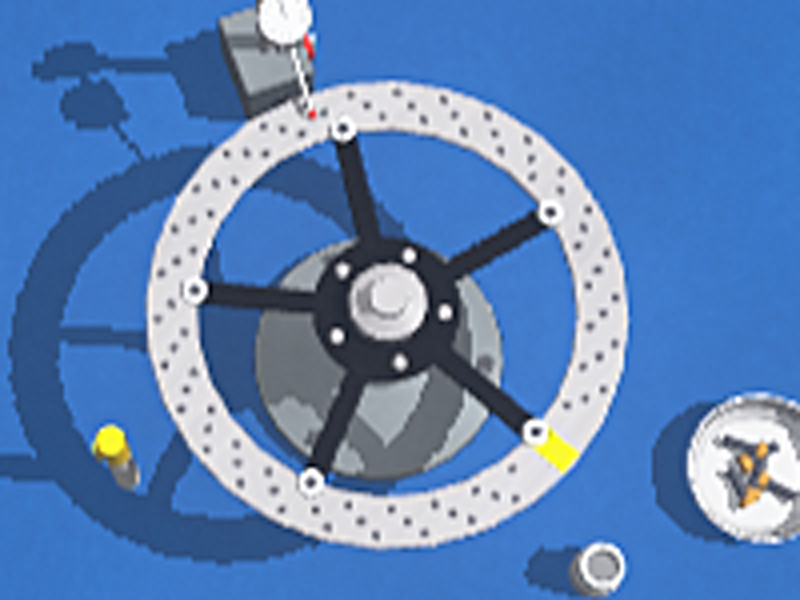

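The crop shows the stylus tip at (311,114), which is full-image (327.8,158.5). Five arms are clear, and the left arm (at about 161° world) has free windows on both sides. I'll push that one counter-clockwise past the robot side.

```bash
cat >> h.py <<'E'
C=np.array([571.7,-70.1])
def rel(x,y,z,yaw):
    s=monitor.read_state();P=s['eef_pos'];w=s['eef_rot'][2];t=np.array([np.cos(w),np.sin(w)]);n=np.array([np.sin(w),-np.cos(w)])
    d=np.array([x,y])-P[:2]
    turn=-(np.degrees(yaw-w)+180)%360-180
    turn=-((np.degrees(yaw-w)+180)%360-180)
    return [round(float(v),1) for v in (d@t,d@n,P[2]-z,turn)]
def arc(phi,z=141,r=85,yawoff=-90):
    a=np.radians(phi);return rel(C[0]+r*np.cos(a),C[1]+r*np.sin(a),z,a+np.radians(yawoff))
E
python3 - <<'E'
from h import *
p=shot('top');X=ray(p,327.75,158.5,138)[:2]-C;print(np.hypot(*X),np.degrees(np.arctan2(X[1],X[0])))
print(arc(141,z=260),arc(141,z=141))
E
```

```text
133.76823561884166 24.065883133847414
[-492.7, -435.2, -35.6, 114.0] [-492.7, -435.2, 83.4, 114.0]
```

Emit:
{"fn": "arm_command", "kwargs": {"steps": [[0, 0, 0, -36, 0], [0, -48, -43, -36, 10], [0, -96, -86, -36, 20], [0, -144, -129, -36, 30], [0, -192, -172, -36, 40], [0, -240, -215, -36, 50], [0, -288, -258, -36, 60], [0, -336, -300, -36, 70], [0, -384, -342, -36, 80], [0, -432, -382, -36, 90], [0, -470, -416, -36, 100], [0, -493, -435, -36, 110], [0, -493, -435, -36, 114], [0, -493, -435, -36, 114], [0, -493, -435, -36, 114], [0, -493, -435, -36, 114]], "force": 20}}

```text
clock: 3.25
eef_pos: [505.9, -16.2, 260.6]
eef_rot: [3.141, -0.0, 0.892]
wrist_force: [-0.3, -1.1, 0.6]
finger_gap: 0.4
finger_force: 0.0
```

```bash
python3 - <<'E'
from h import *
s=monitor.read_state();print(s['clock'],s['eef_pos'],s['eef_rot'],s['finger_gap'],s['joints'])
p=shot('wrist','w1');print(proj(p,[C[0],C[1],138]))
print(arc(141))
try:
  for k,z in (('y',135),('r',138)):
    u,v,m=col(p,(0,0,640,480),k);X=ray(p,u,v,z)[:2]-C;print(k,u,v,m,np.hypot(*X),np.degrees(np.arctan2(X[1],X[0])))
except Exception as e:print(e)
E
```

```text
3.25 [505.88250446 -16.18922075 260.63775747] [ 3.14129634e+00 -1.73243324e-04  8.91669481e-01] 0.3855812513645254 [-1.04358169e-01  1.74374115e-01  1.59109521e+00 -1.59855102e-05
  1.37578044e+00  5.74771798e-01]
[436.84758442 235.72529564]
[-0.5, 0.0, 119.6, 0.1]
y 201.62191780821917 138.5 730 183.62587120027098 118.62936402755888
r 548.1475409836065 49.31147540983606 61 141.94563957154796 24.52583882331163
```

View pics/w1.png

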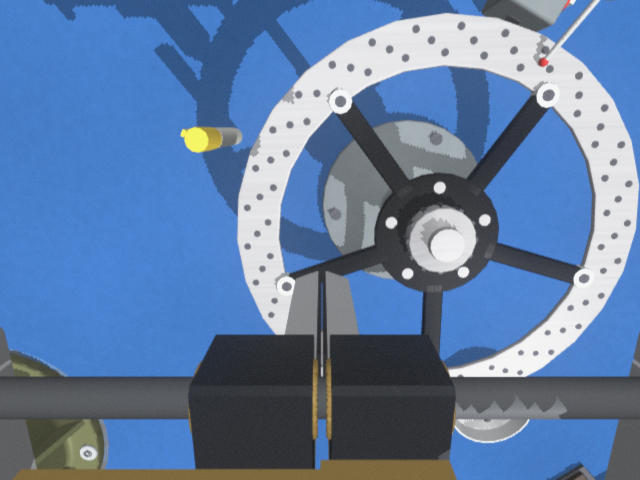

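The wrist view shows the red tip at (543,62), and arm bolts at (286,286), (340,101), (548,95) and (584,278).

```bash
python3 - <<'E'
from h import *
p=shot('wrist')
print('c',ringfit(p,list(C)))
for u,v,z in [(543,62,138),(286,286,141),(340,101,141),(548,95,141),(584,278,141)]:
    X=ray(p,u,v,z)[:2]-C;print(np.hypot(*X),np.degrees(np.arctan2(X[1],X[0]))%360)
print('tip',proj(p,[505.9,-16.2,241.6]), proj(p,[505.9,-16.2,130]))
E
```

```text
c [571.02073981 -69.00471413]
134.01227990162184 23.87502105376433
119.027524249924 160.07733079872062
119.52791821400962 88.71934489046313
118.4331085395374 17.18562084154586
117.40998026993057 305.02954708221773
tip [322.37375828 290.86653154] [322.10647628 232.23298729]
```

Emit:
{"fn": "arm_command", "kwargs": {"steps": [[0, 0, 0, 30, 0], [0, 0, 0, 60, 0], [0, 0, 0, 85, 0], [0, 0, 0, 105, 0], [0, 0, 0, 120, 0], [0, 0, 0, 120, 0]]}}

```text
clock: 4.1
eef_pos: [505.6, -16.4, 139.8]
eef_rot: [-3.14, 0.001, 0.89]
wrist_force: [0.3, 0.4, 0.7]
finger_gap: 0.8
finger_force: 0.0
```

```bash
python3 - <<'E'
from h import *
print(monitor.read_state()['wrist_force'])
for f in range(145,206,4): print(arc(f))
E
```

```text
[0.34867996 0.43908655 0.69467258]
[-6.1, 0.3, -1.2, -4.0]
[-12.0, 0.9, -1.2, -8.0]
[-17.8, 2.0, -1.2, -12.0]
[-23.6, 3.4, -1.2, -16.0]
[-29.2, 5.2, -1.2, -20.0]
[-34.7, 7.4, -1.2, -24.0]
[-40.1, 10.0, -1.2, -28.0]
[-45.2, 13.0, -1.2, -32.0]
[-50.1, 16.3, -1.2, -36.0]
[-54.8, 20.0, -1.2, -40.0]
[-59.2, 23.9, -1.2, -44.0]
[-63.3, 28.2, -1.2, -48.0]
[-67.1, 32.8, -1.2, -52.0]
[-70.6, 37.6, -1.2, -56.0]
[-73.8, 42.6, -1.2, -60.0]
[-76.6, 47.8, -1.2, -64.0]
```

Emit:
{"fn": "arm_command", "kwargs": {"steps": [[0, -4, 0, 0, -2], [0, -8, 0.5, 0, -5], [0, -10, 0.7, 0, -6], [0, -11, 0.8, 0, -7], [0, -12, 0.9, 0, -8], [0, -13, 1, 0, -9], [0, -14, 1.2, 0, -9.5], [0, -15, 1.4, 0, -10], [0, -17.8, 2, 0, -12], [0, -20.7, 2.7, 0, -14], [0, -23.6, 3.4, 0, -16], [0, -29.2, 5.2, 0, -20], [0, -34.7, 7.4, 0, -24], [0, -40.1, 10, 0, -28], [0, -45.2, 13, 0, -32], [0, -50.1, 16.3, 0, -36], [0, -54.8, 20, 0, -40], [0, -59.2, 23.9, 0, -44], [0, -63.3, 28.2, 0, -48], [0, -65.3, 30.5, 0, -50]]}}

```text
clock: 6.6
eef_pos: [488.3, -86.7, 140.3]
eef_rot: [-3.141, -0.0, 1.764]
wrist_force: [-0.0, 1.2, 0.7]
finger_gap: 0.7
finger_force: 1.0
```

```bash
python3 - <<'E'
from h import *
s=monitor.read_state();print(s['wrist_force'],s['eef_pos'])
p=shot('top','t2')
u,v,m=col(p,(280,130,415,275),'y');X=ray(p,u,v,135)[:2]-C;print(u,v,m,np.hypot(*X),np.degrees(np.arctan2(X[1],X[0])))
for f in [192,195]+list(range(199,272,4)): print(arc(f))
E
```

```text
[-0.03179027  1.1723588   0.71107955] [488.3294989  -86.68831017 140.27980518]
390.2909090909091 208.63636363636363 55 108.64912671786436 -88.44885710149902
[-0.9, 0.0, -0.8, -0.8]
[-5.3, 0.2, -0.8, -3.8]
[-11.2, 0.8, -0.8, -7.8]
[-17.1, 1.8, -0.8, -11.8]
[-22.8, 3.2, -0.8, -15.8]
[-28.5, 5.1, -0.8, -19.8]
[-34.0, 7.3, -0.8, -23.8]
[-39.3, 9.9, -0.8, -27.8]
[-44.5, 12.8, -0.8, -31.8]
[-49.4, 16.1, -0.8, -35.8]
[-54.1, 19.7, -0.8, -39.8]
[-58.5, 23.7, -0.8, -43.8]
[-62.6, 28.0, -0.8, -47.8]
[-66.5, 32.5, -0.8, -51.8]
[-70.0, 37.3, -0.8, -55.8]
[-73.1, 42.3, -0.8, -59.8]
[-75.9, 47.5, -0.8, -63.8]
[-78.4, 53.0, -0.8, -67.8]
[-80.4, 58.5, -0.8, -71.8]
[-82.1, 64.2, -0.8, -75.8]
[-83.3, 70.0, -0.8, -79.8]
```

View pics/t2.png

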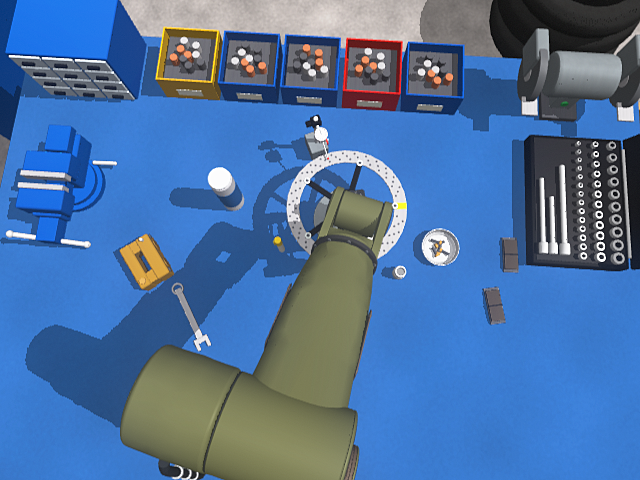

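The mark is now at (401,205), so the disc turned about 41° as intended (the mean was polluted by the pen's cap). I'll carry on.

Emit:
{"fn": "arm_command", "kwargs": {"steps": [[0, -2.5, 0, 0, -2], [0, -5.3, 0.2, 0, -3.8], [0, -11.2, 0.8, 0, -7.8], [0, -17.1, 1.8, 0, -11.8], [0, -22.8, 3.2, 0, -15.8], [0, -28.5, 5.1, 0, -19.8], [0, -34, 7.3, 0, -23.8], [0, -39.3, 9.9, 0, -27.8], [0, -44.5, 12.8, 0, -31.8], [0, -49.4, 16.1, 0, -35.8], [0, -54.1, 19.7, 0, -39.8], [0, -58.5, 23.7, 0, -43.8], [0, -62.6, 28, 0, -47.8], [0, -66.5, 32.5, 0, -51.8], [0, -70, 37.3, 0, -55.8], [0, -73.1, 42.3, 0, -59.8], [0, -75.9, 47.5, 0, -63.8], [0, -78.4, 53, 0, -67.8], [0, -80.4, 58.5, 0, -71.8], [0, -81.2, 61.4, 0, -73.8]]}}

```text
clock: 9.15
eef_pos: [564.3, -154.8, 140.2]
eef_rot: [-3.141, -0.001, 3.052]
wrist_force: [-2.4, -2.2, 0.1]
finger_gap: 0.3
finger_force: 1.0
```

```bash
cat >> h.py <<'E'
def mk(p,boxc=True):
    h=cv2.cvtColor(p['img'],cv2.COLOR_RGB2HSV).astype(int);H,S,V=h[...,0],h[...,1],h[...,2]
    m=((abs(H-29)<8)&(S>140)&(V>100)).astype(np.uint8)
    n,_,st,ce=cv2.connectedComponentsWithStats(m)
    for i in range(1,n):
        if st[i,4]<8: continue
        X=ray(p,*ce[i],135)[:2]-C;r=np.hypot(*X)
        if 120<r<148: print('mark',np.round(ce[i],1),st[i,4],round(r,1),round(np.degrees(np.arctan2(X[1],X[0])),2))
E
python3 - <<'E'
from h import *
s=monitor.read_state();print(s['wrist_force'],s['eef_pos'],s['joints'][5])
mk(shot('top')); mk(shot('scene'))
for f in [267]+list(range(270,298,3)): print(f,arc(f))
E
```

```text
[-2.37975222 -2.23323716  0.09364364] [ 564.32156304 -154.75403298  140.24238368] -1.8111715624997853
mark [359.3 156. ] 42 137.6 -10.37
mark [240.4 246.3] 34 136.9 -10.83
267 [-2.8, -0.2, -0.7, -2.2]
270 [-7.3, 0.1, -0.7, -5.2]
273 [-11.7, 0.6, -0.7, -8.2]
276 [-16.1, 1.4, -0.7, -11.2]
279 [-20.4, 2.3, -0.7, -14.2]
282 [-24.7, 3.5, -0.7, -17.2]
285 [-28.9, 5.0, -0.7, -20.2]
288 [-33.1, 6.6, -0.7, -23.2]
291 [-37.1, 8.5, -0.7, -26.2]
294 [-41.0, 10.5, -0.7, -29.2]
297 [-44.9, 12.8, -0.7, -32.2]
```

Emit:
{"fn": "arm_command", "kwargs": {"steps": [[0, -2.8, 0, 0, -2.2], [0, -7.3, 0.1, 0, -5.2], [0, -11.7, 0.6, 0, -8.2], [0, -16.1, 1.4, 0, -11.2], [0, -20.4, 2.3, 0, -14.2], [0, -24.7, 3.5, 0, -17.2], [0, -28.9, 5, 0, -20.2], [0, -31, 5.8, 0, -21.7], [0, -33.1, 6.6, 0, -23.2], [0, -34.5, 7.2, 0, -24.2], [0, -36, 7.9, 0, -25], [0, -37.1, 8.5, 0, -26], [0, -38, 9, 0, -26.5], [0, -38, 9, 0, -26.5]]}}

```text
clock: 11.0
eef_pos: [603.1, -148.9, 140.5]
eef_rot: [-3.141, 0.0, -2.77]
wrist_force: [-1.0, -0.6, -0.2]
finger_gap: 0.7
finger_force: 0.3
```

```bash
python3 - <<'E'
from h import *
s=monitor.read_state();print(s['wrist_force'],s['eef_pos'],s['joints'][5])
d=s['eef_pos'][:2]-C;print(np.degrees(np.arctan2(d[1],d[0]))%360)
mk(shot('top')); q=shot('scene','s3');mk(q)
print(proj(q,[C[0]+134*np.cos(np.radians(23.9)),C[1]+134*np.sin(np.radians(23.9)),138]))
w=shot('wrist','w3');mk(w)
cv2.imwrite('pics/w3s.png',np.vstack([cv2.resize(w['img'][:,:,::-1],(400,300)),cv2.resize(q['img'][180:330,170:370,::-1],(400,300))]))
for f in [293,294,295,296,297,298,299,300,301]: print(f,arc(f))
E
```

```text
[-0.97503114 -0.59860566 -0.2344429 ] [ 603.12978954 -148.93338298  140.50442104] -2.2436904859396405
291.7364924901669
mark [333.5 155.7] 43 138.0 17.13
mark [255.2 259.9] 27 132.1 16.24
[260.10094659 262.58781427]
293 [-1.9, -0.1, -0.5, -1.7]
294 [-3.4, -0.1, -0.5, -2.7]
295 [-4.9, 0.0, -0.5, -3.7]
296 [-6.4, 0.1, -0.5, -4.7]
297 [-7.8, 0.3, -0.5, -5.7]
298 [-9.3, 0.4, -0.5, -6.7]
299 [-10.8, 0.6, -0.5, -7.7]
300 [-12.3, 0.8, -0.5, -8.7]
301 [-13.7, 1.1, -0.5, -9.7]
```

View pics/w3s.png

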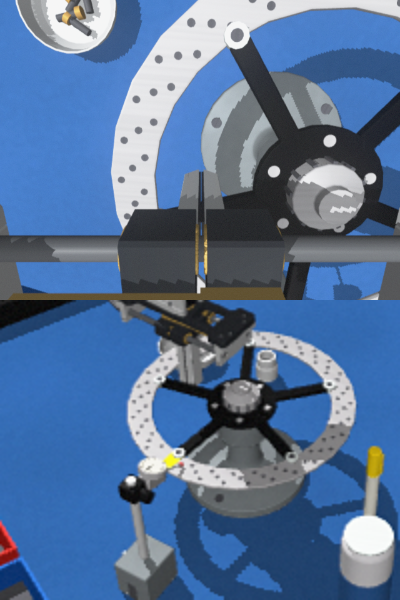

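The wrist view shows arms and ring intact. The scene crop shows the yellow mark just short of the stylus, about 7° to go. I'll creep closer.

Emit:
{"fn": "arm_command", "kwargs": {"steps": [[0, -1.9, 0, 0, -1], [0, -3.4, 0, 0, -2], [0, -4.9, 0, 0, -3], [0, -6, 0.1, 0, -4], [0, -7, 0.2, 0, -4.5], [0, -7.8, 0.3, 0, -5], [0, -7.8, 0.3, 0, -5], [0, -7.8, 0.3, 0, -5]]}}

```text
clock: 12.15
eef_pos: [610.2, -145.8, 140.5]
eef_rot: [-3.141, 0.0, -2.683]
wrist_force: [-1.6, 0.0, 0.0]
finger_gap: 0.3
finger_force: 0.3
```

```bash
python3 - <<'E'
from h import *
s=monitor.read_state();print(s['wrist_force'],s['eef_pos'],s['eef_rot'][2],s['joints'][5])
d=s['eef_pos'][:2]-C;print(np.degrees(np.arctan2(d[1],d[0]))%360)
p=shot('top');mk(p)
w=shot('wrist','w4')
a=cv2.resize(p['img'][140:180,300:360,::-1],(600,400),interpolation=cv2.INTER_NEAREST)
cv2.imwrite('pics/t4.png',a)
E
```

```text
[-1.59671543  0.01565207  0.01896206] [ 610.2312205  -145.78995695  140.49630055] -2.682618168648809 -2.3226840504579562
296.9791194446715
mark [329.4 157.2] 33 136.9 21.7
```

View pics/t4.png

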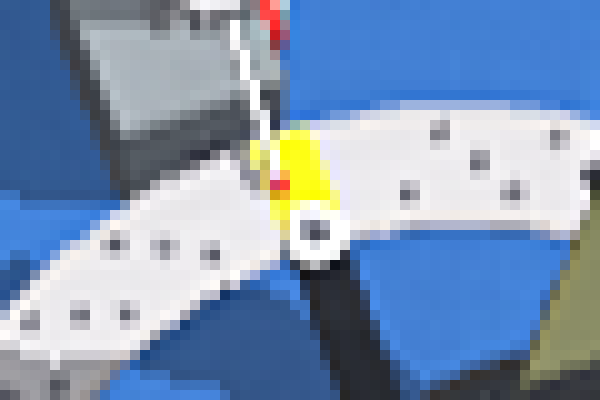

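The red tip is at (327.9,158.4) in the full image, inside the yellow but about 2 px left of its centre. It needs about 2° more.

Emit:
{"fn": "arm_command", "kwargs": {"steps": [[0, -0.7, 0, 0, 0], [0, -1.4, 0, 0, 0], [0, -2, 0, 0, 0], [0, -2.5, 0, 0, 0], [0, -2.8, 0, 0, 0], [0, -2.8, 0, 0, 0], [0, -2.8, 0, 0, 0]]}}

```text
clock: 13.12
eef_pos: [612.7, -144.6, 140.5]
eef_rot: [-3.142, 0.0, -2.683]
wrist_force: [-2.0, 0.3, 0.5]
finger_gap: 0.4
finger_force: 0.5
```

```bash
cat > m.py <<'E'
from h import *
s=monitor.read_state();print(s['clock'],s['wrist_force'],s['eef_pos'])
d=s['eef_pos'][:2]-C;print(np.degrees(np.arctan2(d[1],d[0]))%360)
p=shot('top');mk(p)
# angle of bolt/arm: dark pixels of the arm at radii 60-105 nearest 24 deg
g=p['img'].max(2).astype(np.float32)
for th0 in (24,96):
    A=np.radians(np.arange(th0-12,th0+12,.25));prof=[]
    for a in A:
        v=[g[int(round(y)),int(round(x))] for x,y in (proj(p,[C[0]+r*np.cos(a),C[1]+r*np.sin(a),138]) for r in range(62,106,2))]
        prof.append(np.mean(v))
    prof=np.array(prof);w=np.clip(np.median(prof)-20-prof,0,None);print('arm',th0,np.degrees((w*A).sum()/w.sum()))
E
python3 m.py
```

```text
13.125 [-2.03814368  0.30621726  0.49274652] [ 612.70153154 -144.58788388  140.45813513]
298.8303937186899
mark [326.9 158. ] 34 137.0 24.58
arm 24 24.964591692566547
arm 96 96.53000716030802
```

Emit:
{"fn": "arm_command", "kwargs": {"steps": [[0, 1, 0, 0, 0], [0, 3, 0, 0, 0], [0, 8, 0, 0, 0], [0, 14, 0, 0, 0], [0, 14, 0, -10, 0], [0, 14, 0, -40, 0], [0, 14, 0, -80, 0], [0, 14, 0, -120, 0], [0, 14, 0, -130, 0], [0, 14, 0, -130, 0]]}}

```text
clock: 14.42
eef_pos: [600.1, -150.8, 270.5]
eef_rot: [-3.141, 0.0, -2.683]
wrist_force: [0.4, -0.4, -0.5]
finger_gap: 0.3
finger_force: 0.0
```

```bash
cat >> m.py <<'E'
q=shot('scene');a=cv2.resize(p['img'][140:180,300:360,::-1],(600,400),interpolation=cv2.INTER_NEAREST)
b=cv2.resize(q['img'][235:275,230:320,::-1],(450,200),interpolation=cv2.INTER_NEAREST)
o=np.zeros((600,600,3),np.uint8);o[:400]=a;o[400:,:450]=b;cv2.imwrite('pics/f5.png',o)
E
python3 m.py
```

```text
14.425 [ 0.4285767  -0.41529241 -0.46542615] [ 600.10523198 -150.7824493   270.47041586]
289.3952339132911
mark [326.9 158. ] 34 137.0 24.58
arm 24 24.9438200235309
arm 96 96.51518057038246
```

View pics/f5.png

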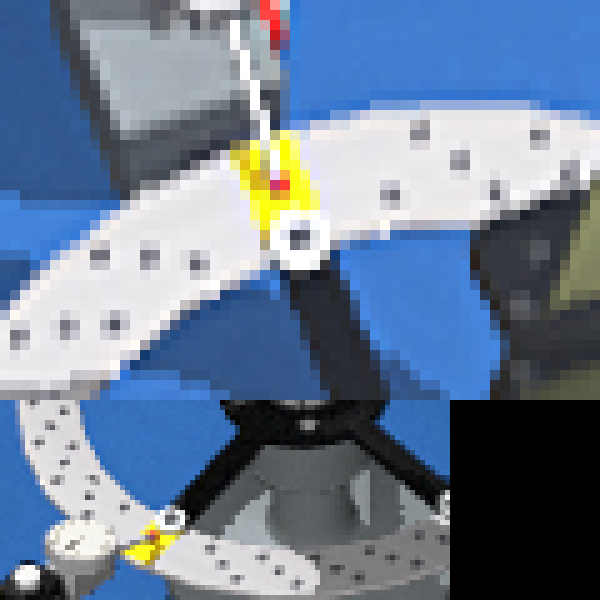

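The red tip, at (278,185) in the crop, sits in the middle of the yellow patch in both views. The disc is at rest and the finger is clear, so I'm handing in.

```bash
python3 -c "
from cell import job;print(job.sign_off())"
```

```text
the job is handed in; nothing more can be done
None
```

I turned the disc counter-clockwise until the yellow mark lay under the stylus's red tip (within about 1° by the camera measurements), lifted the finger clear with the disc at rest, and handed the job in after about 14.5 s.

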